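# Move the squeeze-tab cover to the filled sugar canister

### The job

The cover is on the empty canister, while the one full of sugar lumps stands open. Squeeze the cover's two side tabs together to free it, lift it off, and close the full canister with it: press it fully home so that the catches on both sides hold it, then let go. Leave the other things on the shelf where they are.

Things in the scene. Friction and masses are not known exactly. Their poses are not given: they have to be found in the camera images.
- cover: Grey plastic cover: plate 162 (x) x 106 (y) x 6 mm, 0.18 kg, starts caught on the empty canister. Origin: centre of the plate's underside; z is the outward normal; a half turn about z looks the same. Under it two tapered locating ribs (x = +-66 mm, 76 mm long in y, 11 mm deep) fit the canister's mouth with 2 mm play all round. Two squeeze tabs stand on top.
- cover_grip (a point): Point on the cover midway between its two squeeze tabs, 22 mm along z from the cover's origin; same axes. Tabs: upright paddles 36 mm wide (x), 6 mm thick (y), from z = 7 to 37 mm above the cover's origin, outer faces at y = +-31 mm (62 mm across). They slide towards each other, 7 mm each to a hard stop (then 48 mm across).
- tab_a (a joint): How far the tab on the cover's +y side is pressed in, m: 0 out, 0.007 at the stop. Its spring takes 5 N to start, 10.5 N at the stop; with friction a squeeze of 15 to 25 N brings both tabs to their stops.
- tab_b (a joint): The same for the -y tab. Below the plate each tab carries a square hook (28 mm wide, 5.5 to 10 mm under the plate) that at rest reaches y = 44.5 mm, under the canister's lip, and passes the lip when the tab is in by over 4.5 mm. No lead-in slope: keep the tabs squeezed while the cover comes off and while it goes on.
- empty: Empty white canister 156 (x) x 100 (y) x 85 mm, fixed on a wooden rest, reclined 0.35 rad. Origin: centre of the mouth in the rim plane, 115 mm above the shelf; z is the mouth's outward normal (leans towards the robot), x runs up the slope. Mouth 140 x 80 mm inside a flat lip 4 mm thick. The cover starts on it, x axes parallel.
- full: Same canister, fixed, same recline, origin and axes, filled with sugar lumps to 25 mm below the rim; starts open. A caught cover's origin lies 1.5 mm above this origin, x axes parallel (either way round).
- full_gasket_top (a point): Centre of the full canister's rim, 5 mm above its origin: the height of its black gasket frame when free. The gasket is sprung: 4 N to start, 9 N to press it flush. A cover only laid on rests here, not caught: push it down until the plate meets the rim (10 to 20 N), tabs squeezed, and let the tabs out while holding it down.
- cup: Green ceramic cup, diameter 76, 75 mm tall, bystander. Origin: centre of its underside.
- saucer: White saucer, diameter 130, 16 mm tall, bystander. Origin: centre of its underside.
- spoon_holder: Steel teaspoon holder, diameter 80, 110 mm tall, with spoons up to 160 mm, bystander. Origin: centre of its underside.
- kettle: Aluminium kettle, diameter 164, 211 mm tall with its handle, bystander. Origin: centre of its underside.
Mind the look-alikes: they are no part of the job. Leave any green look-alike of the empty alone.

How it is judged:
By the outcome, as a careful person would: the job done as asked, in the order asked, and still so for the second after the job is handed in, with the robot touching nothing.
It also fails if it takes over 42 s, if anything falls off the work surface, if the arm or the gripper's body presses on something with over 40 N, if the wrist force passes 120 N, or if a joint passes its speed limit or range.

### The arm

A 6-joint arm with a two-finger parallel gripper is mounted at the origin on the work surface. World frame = base frame: x ahead of the robot, y to its left, z up, the work surface at z = 0. Lengths are in mm, angles in rad, forces in N, time in s.
With the tool pointing down it reaches from about 275 to 750 mm from the base axis. Payload 10.2 kg.
Tool frame: the origin (TCP) lies midway between the tips of the shut fingers; the grasp point (between the pads) lies 19 mm behind it (ctrl.hold_point_z is the distance from the TCP to the grasp point, in mm); z points along the fingers, y is the direction in which the jaws open and shut (so a half turn about z gives the same grasp; the last joint's range is limited). The gripper opens to 85 mm and grips with 20 to 120 N. Pads are 22 mm wide; open, the fingers measure 114 mm over their backs; the gripper's body (76 mm by 85 mm) begins 54 mm behind the grasp point. The pads swing forward as they close: fully open they stand 13 mm farther back than shut.
Start: joints at [-1.562, 0.313, 1.498, -0, 1.331, -0.223], TCP at [120.594, -510.968, 231.294] pointing down, gripper open.
Joint ranges: [-2.94, 2.94], [-0.97, 2.17], [0.19, 2.56], [-1.23, 4.37], [0.02, 3.11], [-2.88, 2.88]. Speed limits (rad/s): [2.39, 2.39, 3.01, 3.14, 3.14, 3.14].

### API

Orientations are given as a unit quaternion [w, x, y, z].
In Python, from rig import ctrl, capture, get_calibration, ticket, search_frame, outline_of gives the robot as it stands. The module is installed in compiled form; this text tells all that it offers.
- The arm moves only by the tool servo_tool, never from a script. Its argument "motion" is a list of rows, each an object with "dr": the turn, a rotation vector about the tool's x, y, z in units of 10 degrees (1.0 is 10 degrees), a list of three; "delta_pos": the shift along the tool's x, y, z in units of 50 mm (1.0 is 50 mm), a list of three; "hand": the opening, from 0 (shut) to 1 (fully open). In form: [{"dr": [ax, ay, az], "delta_pos": [x, y, z], "hand": hand}, ...]. A call has 1 to 20 rows; each row shifts and turns the pose as measured when the row begins, along the tool's axes as they then stand; what a row does not reach is not made up. A row lasts 1/8 s, in which the tool goes at most 62.5 mm and 10.7 degrees, less where a joint would pass 70% of its speed; a pose out of reach is approached as far as the arm can. A call is refused whole if a number of a shift passes 1 or a number of a turn 1, either way. A call with a gripper value outside its range is refused whole. The fingers move at their own pace and stop on an object; "squeeze" is the grip in N (left out, the last holds). Time passes only in rows, so rows that do not move let the fingers close. It gives the time, the measured TCP pose, the force and the opening at its end, in the units of the state.
- ctrl.sense(): the state, without advancing time (a new reading comes with each control period).
- capture(name): name is "scene" or "side" or "wrist"; returns (picture, depth): 400x640x3 uint8, red, green, blue; 400x640 float32, mm along the optical axis (not along the pixel's ray), 0 where there is no reading.
- get_calibration(name): a dict with "camera_matrix" (3x3 intrinsics, pixels), "distortion" ([k1, k2, p1, p2, k3] as OpenCV has them; the pictures are not rectified), "T" (4x4, takes a point from camera to world coordinates). Camera axes: x right, y down, z forward; pixel columns grow to the right and rows downward; lengths in mm; the calibration is good to about 2 mm. A picture is of the moment at which its call begins: read the wrist's pose just before it. get_calibration takes no time and is no camera call; for the wrist camera it gives the pose at the moment of the call.
- ticket.finish_job(): hands the job in, once; it reports no verdict.
Trained networks look in the newest picture that a camera, given by its name, has taken for a name from the list of things; names that differ only in an ending like _2 or _b are one class to them, and where a whole thing is asked for, a point or a joint stands for the part that bears it (a point fixed in the world has none). Each returns a list of dicts, best first, with "score" (0 to 1); they miss things now and then, are a little off and sometimes report something else, mostly with a low value. They report only what shows in the picture. A call takes as long as a camera call. They do not tell look-alikes from the thing itself.
- search_frame(camera, label): "bbox" ([left, top, right, bottom] in pixels, round what is visible of it).
- outline_of(camera, label): "pixels" (400x640 bool, what is visible of it) and "bbox" ([left, top, right, bottom] in pixels, round what is visible of it).
The state is a dict: "time_s": time; "joints": joint angles; "dq": joint speeds; "tau": joint torques, N m; "eef_pos": TCP position; "ee_rot": TCP orientation; "force": force on the tool from outside, world axes, zero at the start; "wrist_torque": the same for the moment, N m; "grip_width": opening from 0.0 (shut) to 1.0 (fully open).
Only numpy, scipy, OpenCV 4.12 (cv2) and the standard library are available. Lean on these libraries where they do the work, as an engineer would, in place of code of your own. Each camera call takes 0.05 s, during which the arm holds its last target.

## Working session

There is one attempt and no reset: what is moved stays moved. The work goes in short steps, Python scripts to look and compute and a tool call to move; the robot and the scene stay as the last step left them, time stands still between calls to the robot, and variables do not carry over. Pictures are saved under pics/ and viewed, and the job is handed in when it is done.

Besides the shell and the picture viewer there is one more tool, called by a JSON object that holds its "api" and its "payload", one argument or row to a line. servo_tool: Moves the arm, as the interface text tells. Its arguments: {"type":"object","properties":{"motion":{"type":"array"},"squeeze":{"type":"number"}},"required":["motion"]}

```bash
mkdir -p pics; python3 - <<'E'
from rig import ctrl, capture, get_calibration
import cv2, numpy as np
print(ctrl.sense(), ctrl.hold_point_z)
for n in ["scene","side","wrist"]:
    p,d=capture(n); cv2.imwrite(f"pics/{n}0.png",p[:,:,::-1]); np.save(f"{n}0.npy",d); c=get_calibration(n); print(n,c)
    np.savez(f"{n}0cal.npz",K=c["camera_matrix"],D=c["distortion"],T=c["T"])
E
```

```text
{'time_s': 0.0, 'joints': array([-1.56236331e+00,  3.13465730e-01,  1.49846033e+00,  5.93609191e-06,
        1.33100333e+00, -2.23448892e-01]), 'dq': array([-2.48817935e-03,  8.39863389e-04, -8.64205623e-04, -7.26162005e-04,
        4.83559468e-05, -2.45051921e-04]), 'tau': array([-1.17321291e-03, -4.12266076e+01, -2.59742707e+01, -2.53103326e-04,
        4.09654036e-03, -1.47495217e-05]), 'eef_pos': array([ 120.61231942, -510.68446872,  230.71827916]), 'ee_rot': array([-6.64199013e-04,  9.93286233e-01,  1.15680648e-01,  7.45824389e-05]), 'force': array([ 0.79350761, -0.3470901 , -0.09255972]), 'wrist_torque': array([-0.01417982, -0.03713203, -0.03834156]), 'grip_width': 1.0043309627605783} 18.700000000000003
scene {'camera_matrix': array([[507.92349544,   0.        , 318.80377281],
       [  0.        , 507.92349544, 202.90984078],
       [  0.        ,   0.        ,   1.        ]]), 'distortion': array([0.00700843, 0.        , 0.        , 0.        , 0.        ]), 'T': array([[-8.51532439e-01,  3.88514648e-01, -3.52063736e-01,
         9.80069939e+02],
       [ 5.24296453e-01,  6.2
[... 754 characters left out ...]
       [ 0.00000000e+00,  0.00000000e+00,  0.00000000e+00,
         1.00000000e+00]])}
wrist {'camera_matrix': array([[350.93568647,   0.        , 312.67595394],
       [  0.        , 350.93568647, 197.05872365],
       [  0.        ,   0.        ,   1.        ]]), 'distortion': array([-0.05658192,  0.        ,  0.        ,  0.        ,  0.        ]), 'T': array([[ 2.29786193e-01, -9.29452565e-01, -2.88645518e-01,
         1.95363060e+02],
       [-9.73240727e-01, -2.19718706e-01, -6.72768694e-02,
        -4.93075069e+02],
       [-8.90160981e-04,  2.96380870e-01, -9.55069415e-01,
         3.73188786e+02],
       [ 0.00000000e+00,  0.00000000e+00,  0.00000000e+00,
         1.00000000e+00]])}
```

View pics/scene0.png

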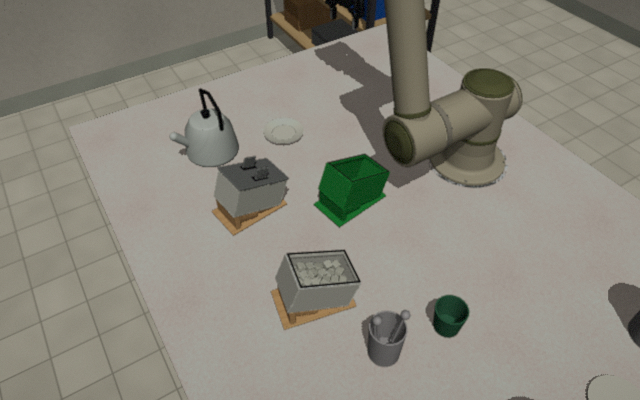

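View pics/side0.png

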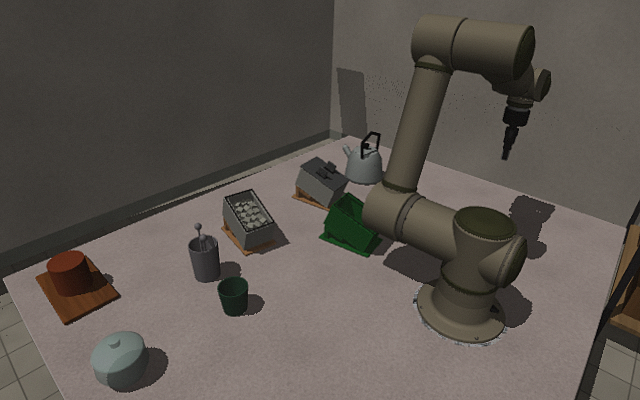

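View pics/wrist0.png

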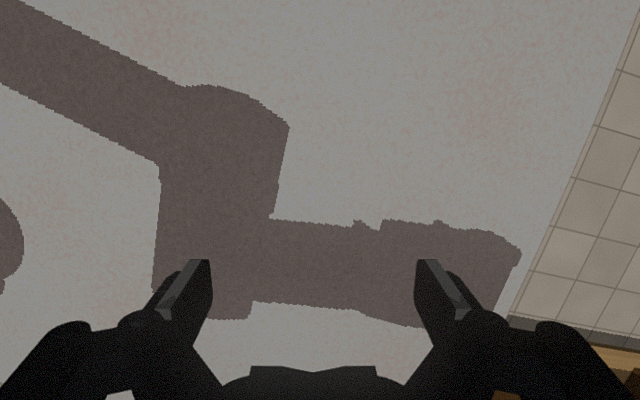

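Scene: the cover with its two dark tabs is on the grey canister at (252,180). The full canister is at (318,278), and the green open look-alike is at (352,187). Side: the same three are at (322,180), (248,215) and (352,222). Only one cover is visible. Next I measure them.

```bash
cat > h.py <<'E'
import numpy as np, cv2
from scipy.spatial.transform import Rotation as R
def cloud(d,c,mask=None):
    K=np.array(c["camera_matrix"]);D=np.array(c["distortion"]);T=np.array(c["T"])
    m=d>0
    if mask is not None: m=m&mask
    v,u=np.nonzero(m); z=d[v,u].astype(float)
    n=cv2.undistortPoints(np.stack([u,v],1).astype(np.float64)[:,None],K,D)[:,0]
    P=np.c_[n*z[:,None],z]
    return P@T[:3,:3].T+T[:3,3], np.stack([u,v],1)
E
python3 - <<'E'
from rig import *
from h import *
p,d=capture("scene")
cal=get_calibration("scene")
np.save("sd.npy",d); 
for lab in ["cover","empty","full","kettle","saucer","spoon_holder","cup"]:
    for o in outline_of("scene",lab)[:3]:
        P,uv=cloud(d,cal,o["pixels"])
        print(lab,round(o["score"],2),o["bbox"],np.round(np.median(P,0)),np.round(np.percentile(P,2,axis=0)),np.round(np.percentile(P,98,axis=0)))
        if o["score"]>.4: np.save(f"m_{lab}_{int(o['bbox'][0])}.npy",o["pixels"])
b=p[140:330,180:420]; cv2.imwrite("pics/crop1.png",cv2.resize(b,None,fx=3,fy=3,interpolation=cv2.INTER_CUBIC)[:,:,::-1])
E
ls *.npy
```

```text
cover 0.7 [216.1, 158.1, 286.7, 190.8] [ 629. -164.  131.] [ 546. -342.    1.] [ 700. -113.  152.]
cover 0.38 [435.7, 293.1, 469.0, 338.3] [420. 396.  45.] [396. 366.   3.] [466. 435.  77.]
empty 0.62 [313.9, 154.6, 389.3, 227.3] [421. -16.  74.] [ 307. -101.    6.] [481.  16. 141.]
empty 0.6 [211.6, 171.2, 285.6, 234.9] [ 687. -123.   67.] [ 565. -200.    5.] [ 736. -107.  135.]
full 0.86 [272.9, 247.2, 357.4, 327.4] [659. 195.  84.] [560. 124.   6.] [737. 241. 143.]
kettle 0.62 [167.5, 87.9, 238.4, 166.0] [ 654. -400.   96.] [ 580. -498.   12.] [ 742. -366.  198.]
saucer 0.64 [261.7, 117.0, 303.4, 143.7] [ 411. -406.   10.] [ 355. -460.    0.] [ 473. -342.   19.]
saucer 0.43 [215.0, 155.1, 291.9, 190.4] [ 629. -163.  131.] [ 537. -343.    0.] [ 700. -113.  152.]
spoon_holder 0.64 [369.1, 306.7, 410.8, 368.7] [588. 378.  70.] [554. 339.   3.] [628. 413. 159.]
cup 0.97 [432.8, 293.4, 469.8, 335.6] [420. 397.  45.] [396. 366.   2.] [466. 435.  77.]
cup 0.43 [217.3, 156.3, 292.9, 188.6] [ 630. -161.  132.] [ 552. -221.   96.] [ 700. -113.  152.]
m_cover_216.npy
m_cup_217.npy
m_cup_432.npy
m_empty_211.npy
m_empty_313.npy
m_full_272.npy
m_kettle_167.npy
m_saucer_215.npy
m_saucer_261.npy
m_spoon_holder_369.npy
scene0.npy
sd.npy
side0.npy
wrist0.npy
```

View pics/crop1.png

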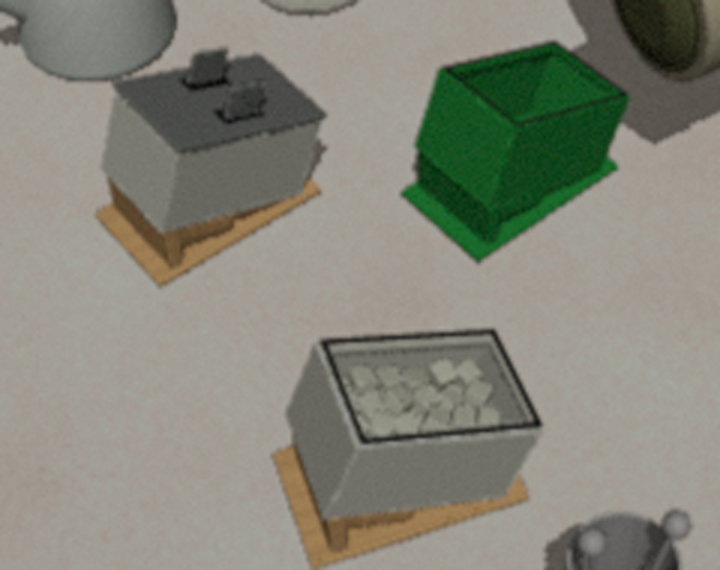

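```bash
cat > fit.py <<'E'
from h import *
def load(n):
    f=np.load(f"{n}0cal.npz"); return {"camera_matrix":f["K"],"distortion":f["D"],"T":f["T"]}
def plane_ransac(P,tol,it=800,zmin=None):
    rng=np.random.default_rng(0);best=None
    for _ in range(it):
        a,b,c=P[rng.choice(len(P),3,replace=False)]
        n=np.cross(b-a,c-a);l=np.linalg.norm(n)
        if l<100: continue
        n/=l
        if n[2]<0:n=-n
        if not .85<n[2]<.98: continue
        k=(abs((P-a)@n)<tol)
        if best is None or k.sum()>best.sum(): best=k
    Q=P[best];c=Q.mean(0);n=np.linalg.svd(Q-c)[2][2]
    if n[2]<0:n=-n
    return c,n,best
def rect(Q,n):
    # frame: x up slope
    h=np.array([-n[0],-n[1],0]);x=h-(h@n)*n;x/=np.linalg.norm(x);y=np.cross(n,x)
    c=Q.mean(0);q=np.c_[(Q-c)@x,(Q-c)@y].astype(np.float32)
    r=cv2.minAreaRect(q)
    return c+r[0][0]*x+r[0][1]*y,r[1],r[2],x,y
E
python3 - <<'E'
from fit import *
from scipy import ndimage
for name,ctr in [("cover",(630,-165)),("full",(640,185))]:
    for cam in ["scene","side"]:
        d=np.load(cam+"0.npy");P,uv=cloud(d,load(cam))
        k=(np.hypot(P[:,0]-ctr[0],P[:,1]-ctr[1])<125)&(P[:,2]>70)&(P[:,2]<200)
        P=P[k];uv=uv[k]
        c,n,m=plane_ransac(P,2.0)
        Q=P[m]
        # drop outliers: largest image blob
        im=np.zeros((400,640),bool);im[uv[m][:,1],uv[m][:,0]]=1
        im=ndimage.binary_opening(im) if name=="cover" else im
        l,_=ndimage.label(im,np.ones((3,3)));s=np.bincount(l.ravel());s[0]=0;b=l==s.argmax()
        Q=Q[b[uv[m][:,1],uv[m][:,0]]]
        C,wh,ang,x,y=rect(Q,n)
        print(name,cam,len(Q),"n",n.round(3),"tilt",np.arccos(n[2]).round(3),"yawx",np.arctan2(x[1],x[0]).round(3),"C",C.round(1),np.round(wh,1),ang, )
E
```

```text
cover scene 454 n [-0.339 -0.051  0.939] tilt 0.35 yawx 0.15 C [ 655.5 -164.5  134.5] [106.  100.6] 82.87788391113281
cover side 137 n [-0.331 -0.033  0.943] tilt 0.339 yawx 0.1 C [ 580.2 -176.5  105.5] [ 56.3 108.2] 41.71182632446289
full scene 69 n [-0.269  0.164  0.949] tilt 0.321 yawx -0.549 C [616.5 147.1  89. ] [65.6 26.5] 16.97957420349121
full side 69 n [-0.347  0.059  0.936] tilt 0.36 yawx -0.168 C [615.  190.6  81.6] [38.9 52. ] 68.28594970703125
```

```bash
cat >> fit.py <<'E'
from scipy.optimize import least_squares
def pose(cx,cy,yaw,h=115,t=.35):
    z=np.array([-np.sin(t)*np.cos(yaw),-np.sin(t)*np.sin(yaw),np.cos(t)])
    x=np.array([np.cos(t)*np.cos(yaw),np.cos(t)*np.sin(yaw),np.sin(t)])
    T=np.eye(4);T[:3,:3]=np.c_[x,np.cross(z,x),z];T[:3,3]=[cx,cy,h];return T
def proj(P,c):
    Ti=np.linalg.inv(np.array(c["T"]));q=P@Ti[:3,:3].T+Ti[:3,3]
    return cv2.projectPoints(q,np.zeros(3),np.zeros(3),np.array(c["camera_matrix"]),np.array(c["distortion"]))[0][:,0]
def rectpts(T,w,l,z):
    s=np.array([[-1,-1],[-1,1],[1,1],[1,-1]])*.5*np.array([w,l])
    return np.c_[s,np.full(4,z)]@T[:3,:3].T+T[:3,3]
E
python3 - <<'E'
from fit import *
c=load("scene")
for name,pts,w,l,z,g in [("cover",[(217.3,168.3),(267.3,158.3),(288.3,178.7),(240,190.7)],162,106,7.5,(630,-165,.1)),("full",[(287.3,253.3),(345,250.3),(360,281.7),(301.7,287)],150,94,5,(640,185,-.1))]:
    pts=np.array(pts,float);best=None
    for r in range(4):
      for fl in (1,-1):
        q=np.roll(pts[::fl],r,0)
        s=least_squares(lambda v:(proj(rectpts(pose(*v[:3],h=115+v[4]),w*v[3],l*v[3],z),c)-q).ravel().tolist()+[(v[3]-1)*30,v[4]/3],[*g,1,0],x_scale=[10,10,.1,.1,1])
        if abs(s.x[2])<.8 and (best is None or s.cost<best.cost): best=s
    print(name,best.x.round(3),best.cost)
w=load("wrist")
q=[-6.64e-4,9.93286e-1,1.15681e-1,7.458e-5]
Tt=np.eye(4);Tt[:3,:3]=R.from_quat(np.r_[q[1:],q[0]]).as_matrix();Tt[:3,3]=[120.612,-510.684,230.718]
X=np.linalg.inv(Tt)@w["T"];print(X.round(3));np.save("X.npy",X)
E
```

```text
cover [ 6.27534e+02 -1.63715e+02  1.36000e-01  9.84000e-01 -1.34000e-01] 0.9260597471839854
full [ 6.27701e+02  1.85619e+02 -2.03000e-01  9.89000e-01 -9.50000e-02] 0.566381807091776
[[  -0.      -0.955   -0.297   76.84 ]
 [   1.      -0.       0.      -0.145]
 [  -0.      -0.297    0.955 -142.448]
 [   0.       0.       0.       1.   ]]
```

```bash
cat > plan.py <<'E'
from fit import *
def toolT(s):
    q=s["ee_rot"];T=np.eye(4);T[:3,:3]=R.from_quat(np.r_[q[1:],q[0]]).as_matrix();T[:3,3]=s["eef_pos"];return T
def target(C,off):  # tool pose facing canister pose C, TCP off mm along normal
    T=np.eye(4);T[:3,:3]=C[:3,:3]@np.diag([1,-1,-1.]);T[:3,3]=C[:3,3]+C[:3,2]*off;return T
def rows(T,G,n=None,maxrot=9.5,maxmm=50):
    T=T.copy();out=[]
    dp=np.linalg.norm(G[:3,3]-T[:3,3]);rv=R.from_matrix(T[:3,:3].T@G[:3,:3]).as_rotvec()
    need=max(dp/maxmm,np.degrees(np.linalg.norm(rv))/maxrot)
    n=n or int(np.ceil(need))
    for i in range(n,0,-1):
        d=T[:3,:3].T@(G[:3,3]-T[:3,3])/i;rv=R.from_matrix(T[:3,:3].T@G[:3,:3]).as_rotvec()/i
        d=np.round(d/50,2)*50;rr=np.round(np.degrees(rv)/10,2)
        out.append((rr.tolist(),(d/50).round(2).tolist()))
        T[:3,3]=T[:3,3]+T[:3,:3]@d;T[:3,:3]=T[:3,:3]@R.from_rotvec(np.radians(rr*10)).as_matrix()
    for r,d in out: print('{"dr":%s,"delta_pos":%s}'%(r,d))
    print("end err",(T[:3,3]-G[:3,3]).round(2));return T
E
python3 - <<'E'
from plan import *
from rig import ctrl
C=pose(627.5,-163.7,.136)
G=target(C,118);print(G.round(2))
rows(toolT(ctrl.sense()),G)
E
```

```text
[[ 9.3000e-01  1.4000e-01  3.4000e-01  5.8741e+02]
 [ 1.3000e-01 -9.9000e-01  5.0000e-02 -1.6919e+02]
 [ 3.4000e-01  0.0000e+00 -9.4000e-01  2.2585e+02]
 [ 0.0000e+00  0.0000e+00  0.0000e+00  1.0000e+00]]
{"dr":[-0.01, 0.17, 0.05],"delta_pos":[0.89, -0.38, 0.01]}
{"dr":[-0.01, 0.17, 0.04],"delta_pos":[0.88, -0.38, 0.03]}
{"dr":[-0.01, 0.17, 0.05],"delta_pos":[0.88, -0.39, 0.06]}
{"dr":[-0.01, 0.17, 0.04],"delta_pos":[0.87, -0.4, 0.09]}
{"dr":[-0.01, 0.17, 0.05],"delta_pos":[0.87, -0.4, 0.11]}
{"dr":[-0.01, 0.16, 0.04],"delta_pos":[0.86, -0.41, 0.14]}
{"dr":[-0.01, 0.17, 0.05],"delta_pos":[0.86, -0.42, 0.16]}
{"dr":[-0.01, 0.16, 0.05],"delta_pos":[0.85, -0.43, 0.18]}
{"dr":[-0.0, 0.17, 0.04],"delta_pos":[0.84, -0.43, 0.21]}
{"dr":[-0.01, 0.16, 0.05],"delta_pos":[0.82, -0.44, 0.23]}
{"dr":[-0.0, 0.17, 0.04],"delta_pos":[0.82, -0.44, 0.25]}
{"dr":[-0.01, 0.16, 0.05],"delta_pos":[0.8, -0.46, 0.28]}
end err [-0.09  0.22 -0.25]
```

{"api": "servo_tool", "payload": {
  "motion": [
    {"dr":[0,0.17,0.05],"delta_pos":[0.89,-0.38,0.0],"hand":1},
    {"dr":[0,0.17,0.05],"delta_pos":[0.88,-0.38,0.03],"hand":1},
    {"dr":[0,0.17,0.05],"delta_pos":[0.88,-0.39,0.06],"hand":1},
    {"dr":[0,0.17,0.05],"delta_pos":[0.87,-0.4,0.09],"hand":1},
    {"dr":[0,0.17,0.05],"delta_pos":[0.87,-0.4,0.11],"hand":1},
    {"dr":[0,0.17,0.05],"delta_pos":[0.86,-0.41,0.14],"hand":1},
    {"dr":[0,0.17,0.05],"delta_pos":[0.86,-0.42,0.16],"hand":1},
    {"dr":[0,0.17,0.05],"delta_pos":[0.85,-0.43,0.18],"hand":1},
    {"dr":[0,0.17,0.05],"delta_pos":[0.84,-0.43,0.21],"hand":1},
    {"dr":[0,0.17,0.05],"delta_pos":[0.82,-0.44,0.23],"hand":1},
    {"dr":[0,0.17,0.05],"delta_pos":[0.6,-0.34,0.2],"hand":1}
  ],
  "squeeze": 50
}}

```text
time_s: 1.92
eef_pos: [551.8, -198.0, 231.4]
ee_rot: [-0.018, 0.984, 0.063, 0.167]
force: [-0.2, -0.9, 0.3]
grip_width: 1.001
```

```bash
python3 - <<'E'
from plan import *
from rig import *
s=ctrl.sense();print(s["time_s"],s["eef_pos"],s["dq"].round(2),s["joints"].round(2))
c=get_calibration("wrist");p,d=capture("wrist");cv2.imwrite("pics/w1.png",p[:,:,::-1]);np.save("wrist1.npy",d)
np.savez("wrist10cal.npz",K=c["camera_matrix"],D=c["distortion"],T=c["T"])
C=pose(627.5,-163.7,.136)
print(proj(rectpts(C,162,106,7.5),c).round(0))
rows(toolT(s),target(C,118))
E
```

```text
1.925 [ 551.78032249 -198.04512179  231.40978635] [ 0.48  0.21 -0.22  0.12 -0.26  0.48] [-0.65  0.3   1.55  0.28  1.07  0.68]
[[350. 239.]
 [225. 239.]
 [206.  32.]
 [355.  29.]]
{"dr":[-0.07, 0.07, -0.06],"delta_pos":[0.7, -0.48, 0.37]}
end err [0.07 0.1  0.07]
```

View pics/w1.png

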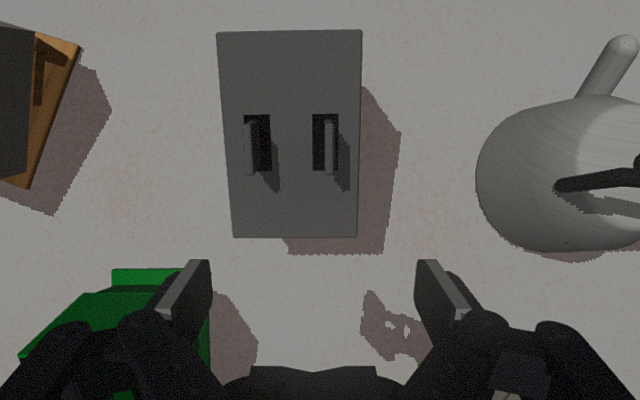

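The wrist view shows the cover plate with corners (217,33), (362,30), (358,238) and (233,238), tabs at (258,145) and (325,145), the green canister lower left and the kettle on the right. My estimate is within about 8 mm. I'll centre the camera, let the arm settle and fit again.

{"api": "servo_tool", "payload": {
  "motion": [
    {"dr":[-0.07,0.07,-0.06],"delta_pos":[0.7,-0.48,0.2],"hand":1},
    {"dr":[0,0,0],"delta_pos":[0,0,0],"hand":1}
  ]
}}

```text
time_s: 2.22
eef_pos: [587.7, -165.8, 233.6]
ee_rot: [-0.013, 0.982, 0.068, 0.175]
force: [0.2, -0.7, 0.0]
grip_width: 0.999
```

```bash
cat > look.py <<'E'
from plan import *
from rig import *
def look(tag):
    s=ctrl.sense();c=get_calibration("wrist");p,d=capture("wrist");cv2.imwrite(f"pics/{tag}.png",p[:,:,::-1]);np.savez(f"{tag}.npz",p=p,d=d,**{k:np.array(v) for k,v in c.items()},pos=s["eef_pos"],q=s["ee_rot"])
    return s,c,p,d
E
python3 - <<'E'
from look import *
s,c,p,d=look("w2")
print(s["time_s"],s["dq"].round(2))
os=outline_of("wrist","cover");print([(o["score"],o["bbox"]) for o in os])
P,uv=cloud(d,c)
k=(np.hypot(P[:,0]-627,P[:,1]+163)<110)&(P[:,2]>70)&(P[:,2]<200)
cc,n,m=plane_ransac(P[k],1.5,300);print("n",n.round(3),np.arccos(n[2]),np.arctan2(-n[1],-n[0]))
im=np.zeros((400,640),np.uint8);im[uv[k][m][:,1],uv[k][m][:,0]]=255
im=cv2.morphologyEx(im,cv2.MORPH_OPEN,np.ones((3,3)));cs=cv2.findContours(im,cv2.RETR_EXTERNAL,cv2.CHAIN_APPROX_NONE)[0];h=cv2.convexHull(max(cs,key=cv2.contourArea))
q=cv2.approxPolyDP(h,8,True)[:,0];print(q)
ok=im[uv[:,1],uv[:,0]]>0;ok&=abs((P-cc)@n)<2
C,wh,ang,x,y=rect(P[ok],n);print(C.round(1),wh,ang,"yaw",np.arctan2(x[1],x[0]))
E
```

```text
bash:   660 Killed                     python3 - <<'E'
from look import *
s,c,p,d=look("w2")
print(s["time_s"],s["dq"].round(2))
os=outline_of("wrist","cover");print([(o["score"],o["bbox"]) for o in os])
P,uv=cloud(d,c)
k=(np.hypot(P[:,0]-627,P[:,1]+163)<110)&(P[:,2]>70)&(P[:,2]<200)
cc,n,m=plane_ransac(P[k],1.5,300);print("n",n.round(3),np.arccos(n[2]),np.arctan2(-n[1],-n[0]))
im=np.zeros((400,640),np.uint8);im[uv[k][m][:,1],uv[k][m][:,0]]=255
im=cv2.morphologyEx(im,cv2.MORPH_OPEN,np.ones((3,3)));cs=cv2.findContours(im,cv2.RETR_EXTERNAL,cv2.CHAIN_APPROX_NONE)[0];h=cv2.convexHull(max(cs,key=cv2.contourArea))
q=cv2.approxPolyDP(h,8,True)[:,0];print(q)
ok=im[uv[:,1],uv[:,0]]>0;ok&=abs((P-cc)@n)<2
C,wh,ang,x,y=rect(P[ok],n);print(C.round(1),wh,ang,"yaw",np.arctan2(x[1],x[0]))
E
```

View pics/w2.png

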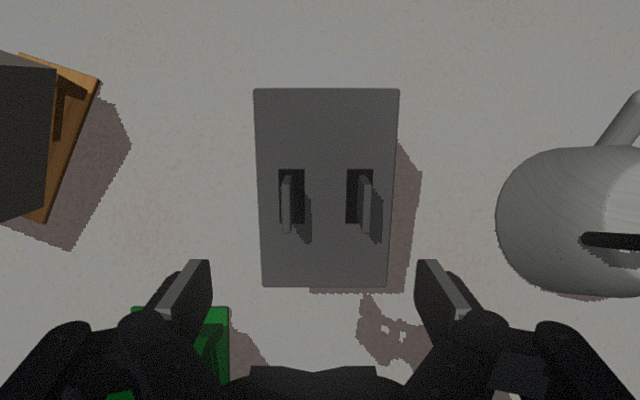

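The cover is now at centre, with corners (253,89), (400,89), (387,287) and (264,287) and tabs at (287,205) and (365,207). The script ran out of memory because I asked SVD for full matrices, so I'm fixing that and reusing the saved picture.

```bash
sed -i 's/np.linalg.svd(Q-c)\[2\]/np.linalg.svd(Q-c,full_matrices=False)[2]/' fit.py
python3 - <<'E'
from plan import *
from rig import ctrl
s=ctrl.sense();print(s["time_s"],s["dq"].round(3),s["eef_pos"])
f=np.load("w2.npz");c={k:f[k] for k in ["camera_matrix","distortion","T"]};p=f["p"];d=f["d"];print(f["pos"])
P,uv=cloud(d,c)
k=(np.hypot(P[:,0]-627,P[:,1]+163)<110)&(P[:,2]>70)&(P[:,2]<200)
cc,n,m=plane_ransac(P[k],1.5,300);print("n",n.round(3),np.arccos(n[2]),np.arctan2(-n[1],-n[0]))
im=np.zeros((400,640),np.uint8);im[uv[k][m][:,1],uv[k][m][:,0]]=255
im=cv2.morphologyEx(im,cv2.MORPH_OPEN,np.ones((3,3)));cs=cv2.findContours(im,cv2.RETR_EXTERNAL,cv2.CHAIN_APPROX_NONE)[0];h=max(cs,key=cv2.contourArea)
q=cv2.approxPolyDP(cv2.convexHull(h),8,True)[:,0];print(q.tolist())
ok=im[uv[:,1],uv[:,0]]>0;ok&=abs((P-cc)@n)<2
Cc,wh,ang,x,y=rect(P[ok],n);print(Cc.round(1),wh,ang,"yaw",np.arctan2(x[1],x[0]))
pts=np.array([(264,287.),(253,89),(400,89),(387,287)])
for r in range(4):
  for q in (np.roll(pts,r,0),np.roll(pts[::-1],r,0)):
    s=least_squares(lambda v:(proj(rectpts(pose(*v[:3],h=115+v[3]),162,106,7.5),c)-q).ravel(),[627,-165,.13,0],x_scale=[10,10,.1,1])
    if s.cost<40: print(s.x.round(3),s.cost)
E
```

```text
2.325 [-0.024 -0.008  0.008  0.001  0.002 -0.003] [ 586.46274458 -167.67771904  233.49445254]
[ 587.74820573 -165.76977992  233.63999331]
n [-0.34  -0.048  0.939] 0.3502784278639095 0.1399307769372591
[[397, 89], [386, 285], [262, 286], [254, 89]]
[ 626.4 -169.7  122. ] (105.90129089355469, 160.8072052001953) 89.82067108154297 yaw 0.1399307769372591
[ 6.28791e+02 -1.70177e+02  1.43000e-01 -3.33600e+00] 0.38179356026730865
```

```bash
python3 - <<'E'
from plan import *
from rig import ctrl
s=ctrl.sense();C=pose(629,-169.6,.141);T=toolT(s)
T=rows(T,target(C,45),n=3);rows(T,target(C,6.5),n=2)
E
```

```text
{"dr":[0.0, -0.0, -0.01],"delta_pos":[-0.01, 0.05, 0.54]}
{"dr":[0.0, -0.0, -0.01],"delta_pos":[-0.01, 0.05, 0.54]}
{"dr":[0.0, -0.01, -0.01],"delta_pos":[-0.01, 0.06, 0.53]}
end err [-0.15 -0.17  0.11]
{"dr":[0.0, 0.0, -0.0],"delta_pos":[0.0, -0.0, 0.39]}
{"dr":[0.0, 0.0, -0.0],"delta_pos":[0.0, -0.0, 0.38]}
end err [-0.18 -0.19  0.1 ]
```

{"api": "servo_tool", "payload": {
  "motion": [
    {"dr":[0,0,0],"delta_pos":[-0.01,0.05,0.54],"hand":1},
    {"dr":[0,0,0],"delta_pos":[-0.01,0.05,0.54],"hand":1},
    {"dr":[0,0,0],"delta_pos":[-0.01,0.05,0.5],"hand":1},
    {"dr":[0,0,0],"delta_pos":[0,0,0],"hand":1}
  ]
}}

```text
time_s: 2.82
eef_pos: [611.4, -175.9, 157.6]
ee_rot: [-0.012, 0.983, 0.064, 0.174]
force: [1.5, 0.4, 0.1]
grip_width: 1.001
```

```bash
python3 - <<'E'
from look import *
s,c,p,d=look("w3");print(s["time_s"],s["dq"].round(2))
C=pose(629,-169.6,.141);rows(toolT(s),target(C,6.5),n=2)
E
```

```text
2.825 [-0.01 -0.04 -0.02 -0.    0.01 -0.  ]
{"dr":[0.01, -0.0, -0.03],"delta_pos":[0.03, -0.04, 0.4]}
{"dr":[0.01, -0.0, -0.03],"delta_pos":[0.02, -0.04, 0.4]}
end err [-0.01  0.17 -0.26]
```

View pics/w3.png

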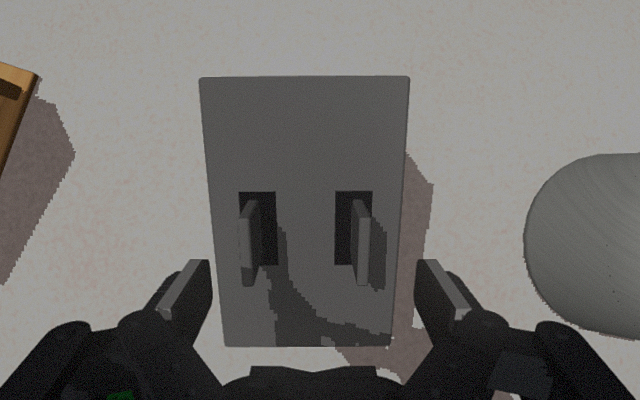

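The tabs at (249,240) and (360,240) sit between the fingers at (205,280) and (425,280). The fit asks for a 4 mm sideways correction, which the picture supports. I'm going down.

{"api": "servo_tool", "payload": {
  "motion": [
    {"dr":[0.01,0,-0.03],"delta_pos":[0.03,-0.04,0.3],"hand":1},
    {"dr":[0.01,0,-0.03],"delta_pos":[0.02,-0.04,0.3],"hand":1},
    {"dr":[0,0,0],"delta_pos":[0,0,0.15],"hand":1},
    {"dr":[0,0,0],"delta_pos":[0,0,0],"hand":1}
  ]
}}

```text
time_s: 3.38
eef_pos: [627.4, -170.5, 124.7]
ee_rot: [-0.011, 0.982, 0.07, 0.176]
force: [-0.4, -0.1, 0.2]
grip_width: 0.995
```

```bash
python3 - <<'E'
from look import *
s,c,p,d=look("w4");print(s["time_s"],s["dq"].round(2),s["force"])
C=pose(629,-169.6,.141);rows(toolT(s),target(C,6.5),n=1)
E
```

```text
3.375 [ 0. -0. -0. -0. -0. -0.] [-0.36470928 -0.09135016  0.24762234]
{"dr":[0.02, -0.03, 0.01],"delta_pos":[-0.04, -0.01, 0.06]}
end err [-0.25 -0.25  0.06]
```

View pics/w4.png

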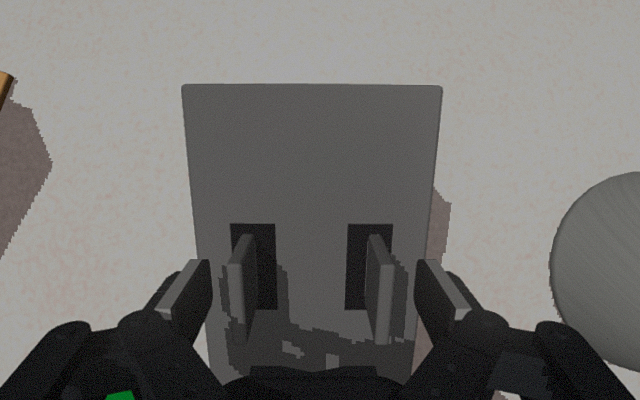

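The fingers are centred on the tabs, at (238,290) and (380,290). I'll make the last correction and close.

{"api": "servo_tool", "payload": {
  "motion": [
    {"dr":[0.02,-0.03,0],"delta_pos":[-0.04,-0.01,0.06],"hand":1},
    {"dr":[0,0,0],"delta_pos":[0,0,0],"hand":0.75},
    {"dr":[0,0,0],"delta_pos":[0,0,0],"hand":0.6},
    {"dr":[0,0,0],"delta_pos":[0,0,0],"hand":0.4},
    {"dr":[0,0,0],"delta_pos":[0,0,0],"hand":0.3},
    {"dr":[0,0,0],"delta_pos":[0,0,0],"hand":0.3}
  ],
  "squeeze": 50
}}

```text
time_s: 4.18
eef_pos: [626.0, -170.5, 125.4]
ee_rot: [-0.012, 0.982, 0.071, 0.174]
force: [-4.9, 1.2, 4.0]
grip_width: 0.536
```

```bash
python3 - <<'E'
from look import *
s,c,p,d=look("w5");print(s["time_s"],s["dq"].round(2),s["force"],s["grip_width"]*85)
C=pose(629,-169.6,.141);rows(toolT(s),target(C,6.5),n=1)
E
```

```text
4.175 [-0.   -0.01 -0.   -0.    0.01  0.  ] [-4.93840692  1.21226751  3.95568163] 45.595364602478526
{"dr":[0.0, -0.01, 0.02],"delta_pos":[-0.01, -0.01, 0.09]}
end err [ 0.16  0.05 -0.12]
```

View pics/w5.png

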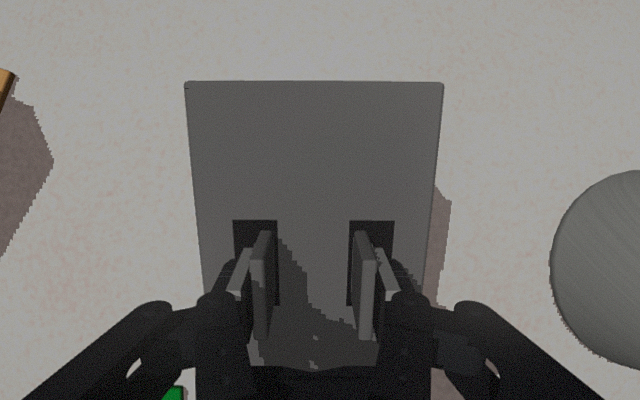

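Both tabs are at their stops (opening 0.536) and there is about 6 N along the normal from the fingers swinging forward. I'm lifting slowly along the normal.

{"api": "servo_tool", "payload": {
  "motion": [
    {"dr":[0,0,0],"delta_pos":[0,0,-0.1],"hand":0.3},
    {"dr":[0,0,0],"delta_pos":[0,0,-0.1],"hand":0.3},
    {"dr":[0,0,0],"delta_pos":[0,0,-0.15],"hand":0.3}
  ]
}}

```text
time_s: 4.6
eef_pos: [619.3, -171.3, 142.1]
ee_rot: [-0.012, 0.982, 0.071, 0.174]
force: [-0.1, -0.2, -2.2]
grip_width: 0.536
```

{"api": "servo_tool", "payload": {
  "motion": [
    {"dr":[0,0,0],"delta_pos":[0,0,-0.3],"hand":0.3},
    {"dr":[0,0,0],"delta_pos":[0,0,-0.5],"hand":0.3},
    {"dr":[0,0,0],"delta_pos":[0,0,-0.6],"hand":0.3}
  ]
}}

```text
time_s: 4.97
eef_pos: [594.0, -174.4, 209.9]
ee_rot: [-0.013, 0.982, 0.071, 0.172]
force: [-0.6, -1.4, -2.4]
grip_width: 0.536
```

```bash
python3 - <<'E'
from look import *
s,c,p,d=look("w6");print(s["time_s"],s["dq"].round(2),s["force"],s["grip_width"])
p,d=capture("scene");cv2.imwrite("pics/s6.png",cv2.resize(p[100:340,160:480],None,fx=2,fy=2)[:,:,::-1])
np.savez("s6.npz",p=p,d=d)
C=pose(627.7,185.6,-.203);rows(toolT(s),target(C,135))
E
```

```text
4.975 [-0.11 -0.39 -0.08 -0.06  0.48  0.04] [-0.55926441 -1.35479315 -2.41529187] 0.5358589891580284
{"dr":[-0.09, 0.0, 0.23],"delta_pos":[0.12, -0.92, -0.04]}
{"dr":[-0.08, 0.0, 0.23],"delta_pos":[0.09, -0.92, -0.05]}
{"dr":[-0.09, 0.0, 0.23],"delta_pos":[0.05, -0.92, -0.07]}
{"dr":[-0.08, 0.0, 0.24],"delta_pos":[0.01, -0.92, -0.08]}
{"dr":[-0.09, 0.0, 0.23],"delta_pos":[-0.02, -0.92, -0.09]}
{"dr":[-0.08, 0.0, 0.24],"delta_pos":[-0.06, -0.92, -0.11]}
{"dr":[-0.09, 0.01, 0.23],"delta_pos":[-0.1, -0.92, -0.12]}
{"dr":[-0.08, 0.0, 0.24],"delta_pos":[-0.14, -0.91, -0.14]}
end err [0.01 0.03 0.05]
```

View pics/w6.png

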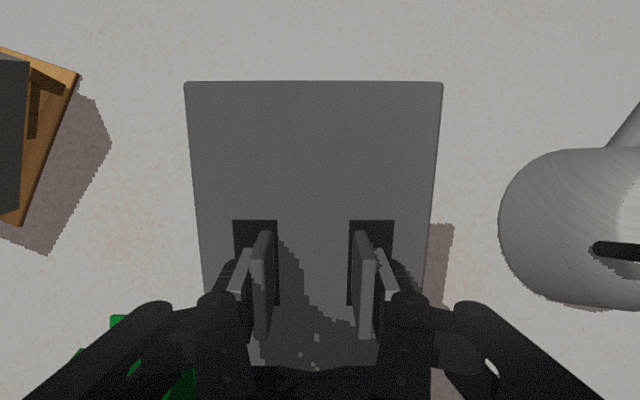

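View pics/s6.png

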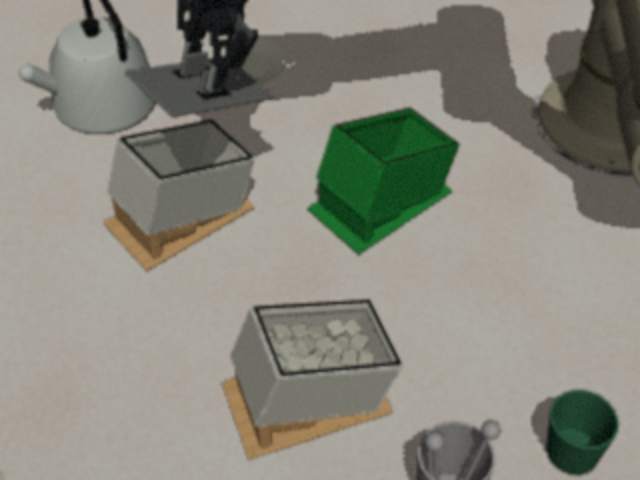

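The cover came off cleanly and its pose in the hand is unchanged from w5 (far corners (184,82) and (443,82)). The empty canister is open at scene crop (185,165) and the green one is untouched. Because the cover blocks the straight-down view, I'll stop 190 mm to the side of the full canister and measure it in the free left part of the wrist picture.

```bash
python3 - <<'E'
from plan import *
from rig import ctrl
s=ctrl.sense();C=pose(627.7,185.6,-.203)
G=target(C,150);G[:3,3]-=C[:3,1]*190
# aim camera yaw same as canister
print(G.round(1));rows(toolT(s),G)
E
```

```text
[[ 9.000e-01 -2.000e-01  3.000e-01  5.390e+02]
 [-2.000e-01 -1.000e+00 -1.000e-01  9.900e+00]
 [ 3.000e-01  0.000e+00 -9.000e-01  2.559e+02]
 [ 0.000e+00  0.000e+00  0.000e+00  1.000e+00]]
{"dr":[-0.17, -0.01, 0.47],"delta_pos":[-0.06, -0.96, -0.26]}
{"dr":[-0.16, -0.0, 0.47],"delta_pos":[-0.14, -0.94, -0.28]}
{"dr":[-0.17, -0.0, 0.47],"delta_pos":[-0.21, -0.91, -0.31]}
{"dr":[-0.16, -0.01, 0.46],"delta_pos":[-0.29, -0.89, -0.33]}
end err [ 0.19  0.09 -0.19]
```

{"api": "servo_tool", "payload": {
  "motion": [
    {"dr":[-0.16,0,0.47],"delta_pos":[-0.04,-0.7,-0.5],"hand":0.3},
    {"dr":[-0.17,0,0.47],"delta_pos":[-0.14,-0.9,-0.3],"hand":0.3},
    {"dr":[-0.17,0,0.47],"delta_pos":[-0.2,-0.9,-0.2],"hand":0.3},
    {"dr":[-0.16,0,0.46],"delta_pos":[-0.28,-0.9,-0.2],"hand":0.3},
    {"dr":[0,0,0],"delta_pos":[-0.05,-0.3,0],"hand":0.3},
    {"dr":[0,0,0],"delta_pos":[0,0,0],"hand":0.3},
    {"dr":[0,0,0],"delta_pos":[0,0,0],"hand":0.3}
  ]
}}

```text
time_s: 5.95
eef_pos: [541.8, 14.4, 254.5]
ee_rot: [0.017, 0.979, -0.106, 0.173]
force: [0.2, -0.7, -1.3]
grip_width: 0.535
```

```bash
python3 - <<'E'
from look import *
s,c,p,d=look("w7");print(s["time_s"],s["dq"].round(2),s["force"],s["grip_width"])
C=pose(627.7,185.6,-.203)
print(proj(rectpts(C,156,100,0),c).round(0), (np.linalg.inv(C)@toolT(s)).round(2))
E
```

```text
5.95 [ 0.  0.  0.  0. -0. -0.] [ 0.22925376 -0.74704942 -1.26150571] 0.5348634082879907
[[170. 266.]
 [ 68. 266.]
 [ 29.  97.]
 [144.  92.]] [[ 1.0000e+00 -1.0000e-02  0.0000e+00  1.2200e+00]
 [-1.0000e-02 -1.0000e+00 -0.0000e+00 -1.8496e+02]
 [ 0.0000e+00  0.0000e+00 -1.0000e+00  1.4805e+02]
 [ 0.0000e+00  0.0000e+00  0.0000e+00  1.0000e+00]]
```

View pics/w7.png

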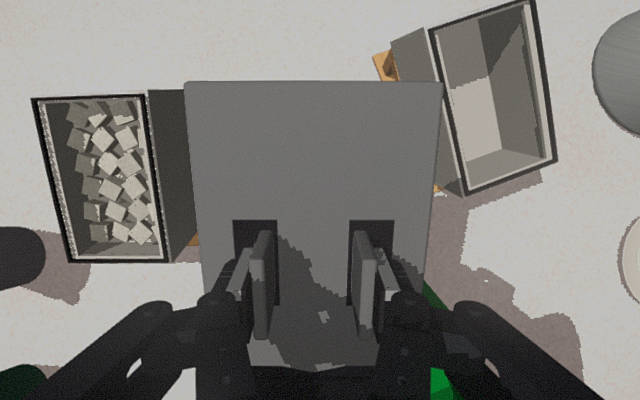

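The full canister's gasket frame is plainly visible, with corners (31,98), (147,94), (169,262) and (69,262). The open empty canister is at right, (429,29) to (557,160). Next I fit the full canister and the cover in the hand.

```bash
cat > fit7.py <<'E'
from plan import *
f=np.load("w7.npz");c={k:f[k] for k in ["camera_matrix","distortion","T"]};p=f["p"];d=f["d"]
T7=toolT({"ee_rot":f["q"],"eef_pos":f["pos"]})
g=cv2.cvtColor(p,cv2.COLOR_RGB2GRAY)
P,uv=cloud(d,c)
box=(uv[:,0]>15)&(uv[:,0]<185)&(uv[:,1]>80)&(uv[:,1]<275)
k=box&(P[:,2]>60)&(P[:,2]<160)
Q=P[k];cc,n,m=plane_ransac(Q,1.5,3000);print("rim plane",m.sum(),n.round(3),np.arccos(n[2]),np.arctan2(-n[1],-n[0]))
im=np.zeros((400,640),np.uint8);im[uv[k][m][:,1],uv[k][m][:,0]]=255
cs=cv2.findContours(im,cv2.RETR_EXTERNAL,cv2.CHAIN_APPROX_NONE)[0];h=max(cs,key=cv2.contourArea)
q=cv2.approxPolyDP(cv2.convexHull(h),6,True)[:,0];print(q.tolist())
mm=np.zeros_like(im);cv2.drawContours(mm,[h],-1,255,-1)
ok=(mm[uv[k][m][:,1],uv[k][m][:,0]]>0)
Cc,wh,ang,x,y=rect(Q[m][ok],n);print("centre",Cc.round(1),wh,ang,"yaw",np.arctan2(x[1],x[0]))
cv2.imwrite("pics/mask7.png",im)
pts=np.array([(69,262.),(31,98),(147,94),(169,262)])
for w,l,z in [(156,100,5),(156,100,2.5),(156,100,0)]:
  for r in range(4):
   for qq in (np.roll(pts,r,0),np.roll(pts[::-1],r,0)):
    for fixs in (0,1):
     s=least_squares(lambda v:(proj(rectpts(pose(*v[:3]),w*(1 if fixs else v[3]),l*(1 if fixs else v[3]),z),c)-qq).ravel(),[627,185,-.2,1],x_scale=[10,10,.1,.1])
     if s.cost<40: print(z,fixs,s.x.round(3),s.cost)
# cover in hand
k=(uv[:,0]>190)&(uv[:,0]<436)&(uv[:,1]>84)&(uv[:,1]<215)
Pt=(P-T7[:3,3])@T7[:3,:3];H=Pt[k];H=H[abs(H[:,2]-np.median(H[:,2]))<8]
cc,nn=H.mean(0),np.linalg.svd(H-H.mean(0),full_matrices=False)[2][2];nn*=-np.sign(nn[2]);print("plate in tool",nn.round(4),"z at x,y=0",cc[2]-(nn[0]*(0-cc[0])+nn[1]*(0-cc[1]))/nn[2])
E
python3 fit7.py
```

```text
rim plane 3385 [-0.314  0.102  0.944] 0.33686596466842217 -0.31522513042163847
[[126, 101], [134, 119], [108, 150], [87, 152], [97, 101]]
centre [680.  175.6 104.4] (35.59114074707031, 60.928314208984375) 69.28861236572266 yaw -0.31522513042163847
5 0 [ 6.29374e+02  1.80925e+02 -2.08000e-01  9.57000e-01] 3.9082434371692574
5 0 [ 6.29374e+02  1.80925e+02 -2.08000e-01 -9.57000e-01] 3.908243437169257
2.5 0 [ 6.29040e+02  1.82471e+02 -2.08000e-01  9.65000e-01] 3.90824343716904
2.5 1 [ 6.28589e+02  1.82742e+02 -2.13000e-01  1.00000e+00] 29.35222510309223
2.5 0 [ 6.29040e+02  1.82471e+02 -2.08000e-01 -9.65000e-01] 3.908243437168984
0 0 [ 6.28706e+02  1.84017e+02 -2.08000e-01  9.73000e-01] 3.9082434371690367
0 1 [ 6.28356e+02  1.84230e+02 -2.12000e-01  1.00000e+00] 19.19282414113665
0 0 [ 6.28706e+02  1.84017e+02 -2.08000e-01 -9.73000e-01] 3.9082434371692063
plate in tool [ 0.003  -0.0013 -1.    ] z at x,y=0 3.5568568936006475
```

View pics/mask7.png

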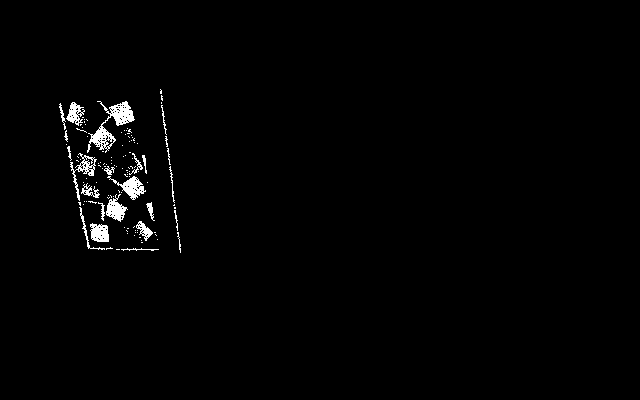

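```bash
cat > fit7b.py <<'E'
from plan import *
f=np.load("w7.npz");c={k:f[k] for k in ["camera_matrix","distortion","T"]};p=f["p"];d=f["d"]
g=cv2.cvtColor(p,cv2.COLOR_RGB2GRAY).astype(int)
P,uv=cloud(d,c)
for name,C0 in [("full",pose(629,182.5,-.208)),("empty",pose(629,-169.6,.141))]:
    L=(P-C0[:3,3])@C0[:3,:3]
    k=(abs(L[:,0])<95)&(abs(L[:,1])<65)&(L[:,2]>-4)&(L[:,2]<10)
    L=L[k];G=g[uv[k][:,1],uv[k][:,0]]
    print(name,len(L));
    h=np.histogram(L[:,2],np.arange(-4,10.5,1))[0];print("all z",h)
    dk=G<45
    print("dark z",np.histogram(L[dk][:,2],np.arange(-4,10.5,1))[0])
    top=L[dk&(L[:,2]>0 if name=="full" else dk)]
    z0=np.median(top[:,2]);top=top[abs(top[:,2]-z0)<2]
    print("z",z0,"fit n",np.linalg.svd(top-top.mean(0),full_matrices=False)[2][2].round(4))
    pr=np.percentile
    r=cv2.minAreaRect(top[:,:2].astype(np.float32));print("rect",np.round(r[0],2),np.round(r[1],2),r[2])
    b=top[:,:2]
    for ax,lab in ((0,"x"),(1,"y")):
        o=b[abs(b[:,1-ax])<(30 if ax==0 else 50)]
        a=o[:,ax];ne,po=a[a<0],a[a>0]
        print(lab,"neg outer/inner",pr(ne,[1,99]).round(1),"pos inner/outer",pr(po,[1,99]).round(1))
E
python3 fit7b.py
```

```text
full 6545
all z [ 227  308  924 1626  694  288  315  685 1093  370   15    0    0    0]
dark z [  0   0   0   3  28 114 242 503 739 232   9   0   0   0]
z 4.072669024873192 fit n [ 3.e-04 -5.e-04  1.e+00]
rect [0.45 0.4 ] [148.8   96.86] 0.2903554141521454
x neg outer/inner [-73.8 -70.8] pos inner/outer [72.9 74.8]
y neg outer/inner [-47.7 -44.5] pos inner/outer [44.8 48.5]
empty 6157
all z [ 174  258  511 1421 1061  343  268  402  968  664   86    1    0    0]
dark z [ 0  0  0  0  0 11 45 67 75 44  3  0  0  0]
z 3.993487242395845 fit n [-0.0089 -0.003   1.    ]
rect [6.97 1.  ] [133.37  96.13] 0.06934714317321777Traceback (most recent call last):
  File "fit7b.py", line 22, in <module>
    print(lab,"neg outer/inner",pr(ne,[1,99]).round(1),"pos inner/outer",pr(po,[1,99]).round(1))
                                ~~^^^^^^^^^^^
    return _quantile_unchecked(
        a, q, axis, out, overwrite_input, method, keepdims, weights)
    return _ureduce(a,
                    func=_quantile_ureduce_func,
    ...<5 lines>...
                    overwrite_input=overwrite_input,
                    method=method)
    r = func(a, **kwargs)
    result = _quantile(arr,
                       quantiles=q,
    ...<2 lines>...
                       out=out,
                       weights=wgt)
    slices_having_nans = np.isnan(arr[-1, ...])
                                  ~~~^^^^^^^^^
IndexError: index -1 is out of bounds for axis 0 with size 0
```

```bash
cat > hand.py <<'E'
from plan import *
f=np.load("w7.npz");c={k:f[k] for k in ["camera_matrix","distortion","T"]};p=f["p"];d=f["d"]
T7=toolT({"ee_rot":f["q"],"eef_pos":f["pos"]})
P,uv=cloud(d,c);Pt=(P-T7[:3,3])@T7[:3,:3]
k=(uv[:,0]>170)&(uv[:,0]<460)&(uv[:,1]>70)&(uv[:,1]<215)&(abs(Pt[:,2]-3.5)<2)
H=Pt[k]
print("x far",np.percentile(H[:,0],[99,99.9]))
for lo,hi in ((20,35),(35,50),(50,65),(65,78)):
    q=H[(H[:,0]>lo)&(H[:,0]<hi)][:,1];print(lo,np.percentile(q,[.3,1,99,99.7]).round(2),(np.percentile(q,1)+np.percentile(q,99))/2)
for lo,hi in ((-50,-25),(-25,0),(0,25),(25,50)):
    q=H[(H[:,1]>lo)&(H[:,1]<hi)][:,0];print("y",lo,np.percentile(q,[99,99.7]).round(2))
# tool vs scene fit of full with 149x97 frame
cs=load("scene")
pts=np.array([(287.3,253.3),(345,250.3),(360,281.7),(301.7,287)])
for r in range(4):
  for q in (np.roll(pts,r,0),np.roll(pts[::-1],r,0)):
    s=least_squares(lambda v:(proj(rectpts(pose(*v[:3]),149,97,4.5),cs)-q).ravel(),[627,185,-.2],x_scale=[10,10,.1])
    if s.cost<40: print("scene",s.x.round(3),s.cost)
E
python3 hand.py
```

```text
x far [79.22246998 79.8676935 ]
20 [-52.64 -51.77  50.55  51.45] -0.6090933395307019
35 [-52.65 -51.77  50.54  51.45] -0.6147064272460163
50 [-52.64 -51.85  50.64  51.59] -0.6038311946079773
65 [-52.48 -51.58  50.75  51.73] -0.41414375195981634
y -50 [79.21 79.62]
y -25 [79.46 79.86]
y 0 [79.46 79.85]
y 25 [79.2 79.6]
scene [ 6.27297e+02  1.85222e+02 -2.04000e-01] 1.2260581266665127
```

```bash
cat > go.py <<'E'
from plan import *
from rig import ctrl
import sys
def goal(x,y,yaw,cx,cy,h):
    """cover centre at (cx,cy) in canister frame, cover underside h above rim"""
    C=pose(x,y,yaw);G=target(C,h+9.56);G[:3,3]+=C[:3,0]*(cx+.3)+C[:3,1]*(cy-.55);return G
E
python3 - <<'E'
from go import *
T=rows(toolT(ctrl.sense()),goal(629.3,183.2,-.205,-45,0,60))
E
```

```text
{"dr":[0.0, -0.0, -0.01],"delta_pos":[-0.19, -0.73, 0.32]}
{"dr":[0.0, -0.0, -0.01],"delta_pos":[-0.18, -0.73, 0.31]}
{"dr":[0.0, -0.0, -0.02],"delta_pos":[-0.18, -0.73, 0.32]}
{"dr":[0.0, -0.0, -0.01],"delta_pos":[-0.18, -0.73, 0.31]}
{"dr":[0.0, -0.0, -0.02],"delta_pos":[-0.18, -0.73, 0.32]}
end err [ 0.25  0.07 -0.01]
```

{"api": "servo_tool", "payload": {
  "motion": [
    {"dr":[0,0,0],"delta_pos":[-0.18,-0.73,0.2],"hand":0.3},
    {"dr":[0,0,0],"delta_pos":[-0.18,-0.73,0.3],"hand":0.3},
    {"dr":[0,0,-0.02],"delta_pos":[-0.18,-0.73,0.35],"hand":0.3},
    {"dr":[0,0,-0.02],"delta_pos":[-0.18,-0.73,0.35],"hand":0.3},
    {"dr":[0,0,-0.02],"delta_pos":[-0.18,-0.73,0.35],"hand":0.3},
    {"dr":[0,0,0],"delta_pos":[0,0,0],"hand":0.3},
    {"dr":[0,0,0],"delta_pos":[0,0,0],"hand":0.3}
  ]
}}

```text
time_s: 6.88
eef_pos: [569.5, 193.7, 162.7]
ee_rot: [0.02, 0.979, -0.106, 0.173]
force: [1.0, 0.6, -2.1]
grip_width: 0.536
```

```bash
cat > chk.py <<'E'
from look import *
from go import goal
import sys
tag=sys.argv[1]
s,c,p,d=look(tag);print(s["time_s"],s["dq"].round(2),s["force"],s["grip_width"])
T=toolT(s);C=pose(629.3,183.2,-.205)
print("tool in can",(np.linalg.inv(C)@T).round(3)[:3,3])
for z in (4.5,): print(proj(rectpts(C,149,97,z),c).round(1))
P,uv=cloud(d,c);g=cv2.cvtColor(p,cv2.COLOR_RGB2GRAY)[uv[:,1],uv[:,0]]
L=(P-C[:3,3])@C[:3,:3]
k=(L[:,2]>2)&(L[:,2]<7)&(abs(L[:,0])<85)&(abs(L[:,1])<58)&(g<60)
L=L[k];print(len(L),"z",np.median(L[:,2]),"xmax",np.percentile(L[:,0],[99,99.7]).round(2))
for lo,hi in ((20,35),(35,50),(50,60),(60,70)):
    q=L[(L[:,0]>lo)&(L[:,0]<hi)][:,1]
    if len(q)>8: print(lo,len(q),np.percentile(q,[1,99]).round(2),(np.percentile(q,1)+np.percentile(q,99))/2)
for lo,hi in ((-40,-20),(-20,0),(0,20),(20,40)):
    q=L[(L[:,1]>lo)&(L[:,1]<hi)&(L[:,0]>60)][:,0]
    if len(q)>8:print("y",lo,len(q),np.percentile(q,[1,99]).round(2))
E
python3 chk.py w8
```

```text
6.875 [ 0.    0.01  0.    0.   -0.    0.  ] [ 1.03442343  0.62706184 -2.0632158 ] 0.5356724322912827
tool in can [-40.693  -1.863  65.646]
[[385.5 265.7]
 [236.1 267.5]
 [216.1  15. ]
 [398.9  13. ]]
1793 z 4.408470787229713 xmax [75.11 75.22]
35 200 [-47.48  47.77] 0.14643536572498306
50 216 [-47.63  47.94] 0.15573276564359517
60 237 [-47.33  48.07] 0.3687576389791474
y -40 231 [72.22 75.16]
y -20 233 [72.48 75.21]
y 0 219 [72.44 74.99]
y 20 236 [72.04 75.07]
```

View pics/w8.png

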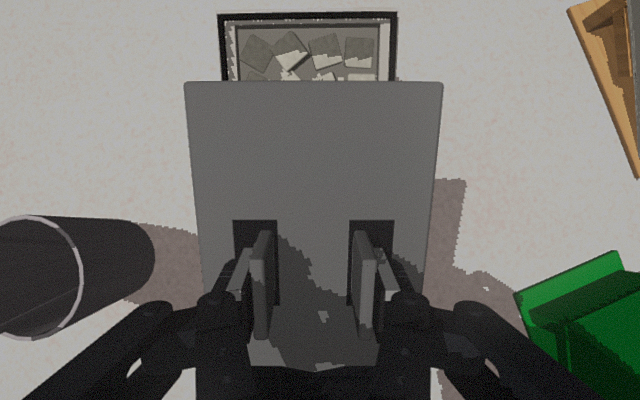

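The far edge of the full canister's frame, (219,13) to (397,13), confirms the fit to within 0.5 mm. The cover in hand hasn't moved. I'll move over the mouth with the underside 22 mm above the rim.

```bash
python3 - <<'E'
from go import *
T=rows(toolT(ctrl.sense()),goal(629.8,183.4,-.205,0,0,30),n=2)
rows(T,goal(629.8,183.4,-.205,0,0,20),n=1)
E
```

```text
{"dr":[0.02, 0.0, -0.03],"delta_pos":[0.41, -0.02, 0.26]}
{"dr":[0.01, 0.0, -0.03],"delta_pos":[0.42, -0.02, 0.26]}
end err [-0.09 -0.15  0.23]
{"dr":[0.0, 0.0, -0.0],"delta_pos":[-0.0, -0.0, 0.2]}
end err [-0.09 -0.15  0.23]
```

{"api": "servo_tool", "payload": {
  "motion": [
    {"dr":[0.02,0,-0.03],"delta_pos":[0.41,-0.02,0.2],"hand":0.3},
    {"dr":[0.01,0,-0.03],"delta_pos":[0.42,-0.02,0.25],"hand":0.3},
    {"dr":[0,0,0],"delta_pos":[0,0,0.15],"hand":0.3},
    {"dr":[0,0,0],"delta_pos":[0,0,0],"hand":0.3},
    {"dr":[0,0,0],"delta_pos":[0,0,0],"hand":0.3}
  ]
}}

```text
time_s: 7.55
eef_pos: [619.2, 180.5, 151.0]
ee_rot: [0.018, 0.979, -0.104, 0.174]
force: [-0.6, 0.8, -2.1]
grip_width: 0.532
```

```bash
python3 - <<'E'
from go import *
from rig import *
s=ctrl.sense();T=toolT(s);print(s["time_s"],s["force"],s["dq"].round(2))
C=pose(629.8,183.4,-.205);print((np.linalg.inv(C)@T).round(2))
rows(T,goal(629.8,183.4,-.205,0,0,16),n=1)
for cam in ("side","scene"):
    p,d=capture(cam); b=p[130:290,180:400] if cam=="side" else p[190:350,220:440]
    cv2.imwrite(f"pics/{cam}9.png",cv2.resize(b,None,fx=3,fy=3)[:,:,::-1])
E
```

```text
7.55 [-0.57992695  0.75886549 -2.11213525] [-0.   -0.    0.01 -0.    0.    0.  ]
[[ 1.000e+00 -1.000e-02  0.000e+00  3.140e+00]
 [-1.000e-02 -1.000e+00 -0.000e+00 -4.950e+00]
 [ 0.000e+00  0.000e+00 -1.000e+00  3.719e+01]
 [ 0.000e+00  0.000e+00  0.000e+00  1.000e+00]]
{"dr":[0.01, -0.01, -0.03],"delta_pos":[-0.06, -0.09, 0.23]}
end err [-0.11  0.13  0.08]
```

View pics/side9.png

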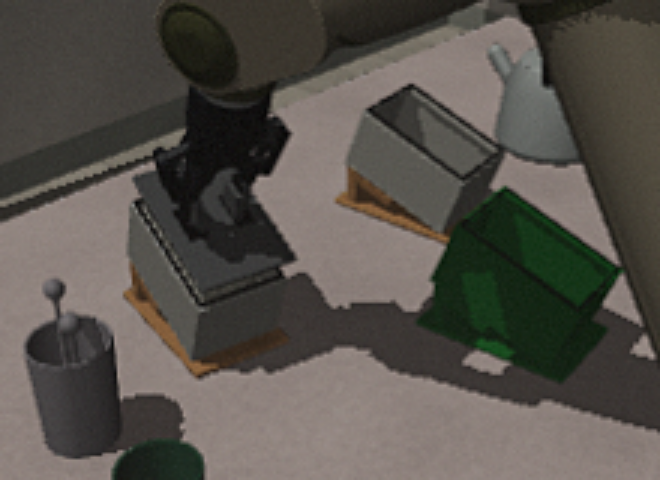

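View pics/scene9.png

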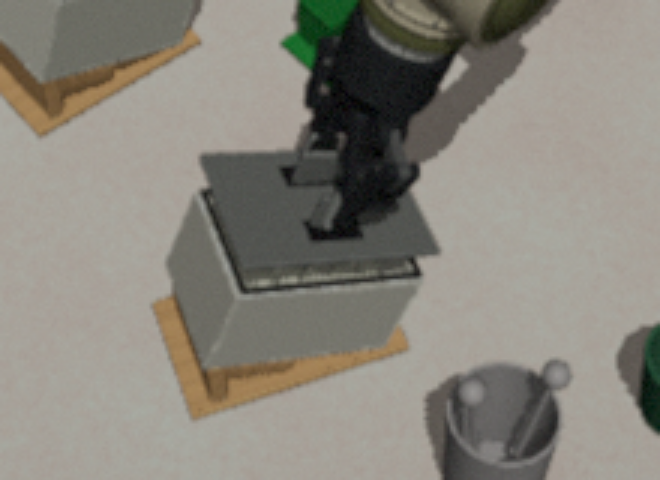

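The cover hovers over the full canister, about 3 mm off in x and 4 mm off in y as the readings say. I'll correct that before going down.

{"api": "servo_tool", "payload": {
  "motion": [
    {"dr":[0.01,-0.01,-0.03],"delta_pos":[-0.06,-0.09,0.1],"hand":0.3},
    {"dr":[0,0,0],"delta_pos":[0,0,0],"hand":0.3},
    {"dr":[0,0,0],"delta_pos":[0,0,0],"hand":0.3}
  ]
}}

```text
time_s: 8.02
eef_pos: [618.6, 186.2, 145.1]
ee_rot: [0.017, 0.98, -0.1, 0.174]
force: [-0.4, 0.9, -2.5]
grip_width: 0.534
```

```bash
cat > st.py <<'E'
from go import *
import sys
h=float(sys.argv[1]);n=int(sys.argv[2])
s=ctrl.sense();T=toolT(s);C=pose(629.8,183.4,-.205);M=np.linalg.inv(C)@T
print("t",s["time_s"],"grip",round(s["grip_width"],3),"F in can axes",(C[:3,:3].T@s["force"]).round(1),"cover centre/h",(M[:3,3]-[.3,-.55,9.56]).round(2),"yaw/tilt deg",np.degrees([M[1,0],M[0,2],M[1,2]]).round(2),"dq",abs(s["dq"]).max().round(2))
rows(T,goal(629.8,183.4,-.205,0,0,h),n=n)
E
python3 st.py 12 1
```

```text
t 8.025 grip 0.534 F in can axes [-1.4  0.8 -2.1] cover centre/h [-0.79  1.05 22.71] yaw/tilt deg [0.06 0.05 0.07] dq 0.01
{"dr":[-0.01, -0.0, 0.01],"delta_pos":[0.02, 0.02, 0.21]}
end err [0.14 0.03 0.27]
```

{"api": "servo_tool", "payload": {
  "motion": [
    {"dr":[0,0,0],"delta_pos":[0.02,0.02,0.12],"hand":0.3},
    {"dr":[0,0,0],"delta_pos":[0,0,0.05],"hand":0.3},
    {"dr":[0,0,0],"delta_pos":[0,0,0],"hand":0.3}
  ]
}}

```text
time_s: 8.4
eef_pos: [622.4, 184.3, 136.8]
ee_rot: [0.017, 0.98, -0.1, 0.174]
force: [-1.2, -1.1, -1.1]
grip_width: 0.537
```

```bash
python3 st.py 6 1
```

```text
t 8.4 grip 0.537 F in can axes [-1.2 -1.3 -0.7] cover centre/h [ 0.25 -0.07 13.46] yaw/tilt deg [0.06 0.03 0.07] dq 0.0
{"dr":[-0.01, -0.0, 0.01],"delta_pos":[-0.01, -0.0, 0.15]}
end err [-0.23 -0.02 -0.12]
```

Aligned to 0.3 mm with the ribs at the mouth. I'm going down in small steps.

{"api": "servo_tool", "payload": {
  "motion": [
    {"dr":[0,0,0],"delta_pos":[0,0,0.07],"hand":0.3},
    {"dr":[0,0,0],"delta_pos":[0,0,0.07],"hand":0.3},
    {"dr":[0,0,0],"delta_pos":[0,0,0],"hand":0.3}
  ],
  "squeeze": 60
}}

```text
time_s: 8.78
eef_pos: [625.0, 183.7, 129.7]
ee_rot: [0.017, 0.98, -0.1, 0.174]
force: [-0.3, -0.3, -2.0]
grip_width: 0.529
```

```bash
python3 st.py 1.5 1
```

```text
t 8.775 grip 0.529 F in can axes [-0.9 -0.4 -1.8] cover centre/h [ 0.29 -0.14  5.91] yaw/tilt deg [0.05 0.03 0.06] dq 0.0
{"dr":[-0.01, -0.0, 0.01],"delta_pos":[-0.01, -0.0, 0.09]}
end err [-0.19 -0.1  -0.15]
```

{"api": "servo_tool", "payload": {
  "motion": [
    {"dr":[0,0,0],"delta_pos":[0,0,0.05],"hand":0.3},
    {"dr":[0,0,0],"delta_pos":[0,0,0.04],"hand":0.3},
    {"dr":[0,0,0],"delta_pos":[0,0,0.02],"hand":0.3}
  ]
}}

```text
time_s: 9.15
eef_pos: [626.9, 183.4, 125.5]
ee_rot: [0.017, 0.98, -0.1, 0.174]
force: [-4.7, -0.5, 4.3]
grip_width: 0.531
```

```bash
python3 st.py 0 1
```

```text
t 9.15 grip 0.531 F in can axes [-2.8 -1.5  5.6] cover centre/h [ 0.59 -0.01  1.31] yaw/tilt deg [0.06 0.07 0.07] dq 0.01
{"dr":[-0.01, -0.01, 0.01],"delta_pos":[-0.01, -0.0, 0.03]}
end err [ 0.15 -0.04 -0.14]
```

{"api": "servo_tool", "payload": {
  "motion": [
    {"dr":[0,0,0],"delta_pos":[0,0,0.03],"hand":0.3},
    {"dr":[0,0,0],"delta_pos":[0,0,0.03],"hand":0.3}
  ]
}}

```text
time_s: 9.4
eef_pos: [627.4, 183.4, 124.2]
ee_rot: [0.018, 0.98, -0.1, 0.174]
force: [-16.6, -1.8, 17.8]
grip_width: 0.528
```

```bash
python3 st.py 0 1
```

```text
t 9.4 grip 0.528 F in can axes [-8.8 -5.2 22.2] cover centre/h [ 0.67  0.03 -0.17] yaw/tilt deg [0.07 0.07 0.05] dq 0.0
{"dr":[-0.01, -0.01, 0.01],"delta_pos":[-0.01, 0.0, -0.0]}
end err [ 0.22 -0.01 -0.1 ]
```

The plate is home: h is −0.2 mm and the force is stiff at 22 N. I'm letting the tabs out in stages while still pressing.

{"api": "servo_tool", "payload": {
  "motion": [
    {"dr":[0,0,0],"delta_pos":[0,0,0.03],"hand":0.56},
    {"dr":[0,0,0],"delta_pos":[0,0,0.03],"hand":0.58}
  ]
}}

```text
time_s: 9.65
eef_pos: [628.1, 183.6, 122.6]
ee_rot: [0.017, 0.979, -0.1, 0.174]
force: [-9.5, -0.1, 9.9]
grip_width: 0.58
```

```bash
python3 st.py 0 1
```

```text
t 9.65 grip 0.58 F in can axes [-5.3 -2.  12.5] cover centre/h [ 0.75  0.42 -1.85] yaw/tilt deg [0.07 0.09 0.08] dq 0.01
{"dr":[-0.01, -0.01, 0.01],"delta_pos":[-0.01, 0.01, -0.04]}
end err [ 0.16 -0.12  0.23]
```

{"api": "servo_tool", "payload": {
  "motion": [
    {"dr":[0,0,0],"delta_pos":[0,0,0.04],"hand":0.61},
    {"dr":[0,0,0],"delta_pos":[0,0,0.04],"hand":0.64}
  ]
}}

```text
time_s: 9.9
eef_pos: [629.6, 183.9, 120.8]
ee_rot: [0.017, 0.979, -0.1, 0.175]
force: [-7.3, -0.5, 9.0]
grip_width: 0.644
```

```bash
python3 st.py 0 1; python3 - <<'E'
from look import *
look("w10")
E
```

```text
t 9.9 grip 0.644 F in can axes [-3.5 -1.9 10.8] cover centre/h [ 1.43  1.01 -4.02] yaw/tilt deg [0.07 0.2  0.13] dq 0.02
{"dr":[-0.01, -0.02, 0.01],"delta_pos":[-0.03, 0.02, -0.08]}
end err [-0.07  0.01 -0.06]
```

View pics/w10.png

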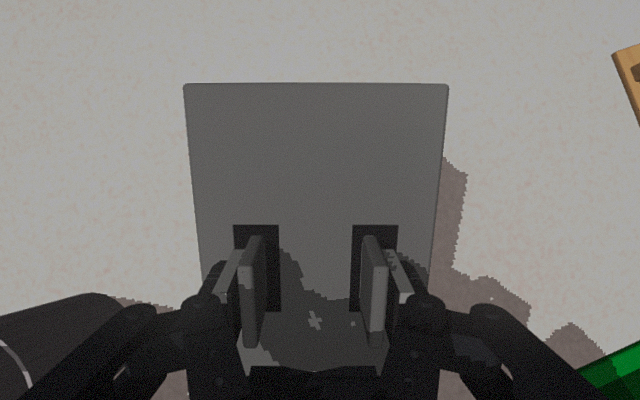

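The tabs have moved out to (250,290) and (375,290), with pads still touching and about 11 N of pressing force. Continuing.

{"api": "servo_tool", "payload": {
  "motion": [
    {"dr":[0,0,0],"delta_pos":[0,0,0.05],"hand":0.68},
    {"dr":[0,0,0],"delta_pos":[0,0,0.05],"hand":0.72}
  ]
}}

```text
time_s: 10.2
eef_pos: [631.7, 183.4, 117.5]
ee_rot: [0.017, 0.979, -0.1, 0.176]
force: [-5.4, -2.5, 4.2]
grip_width: 0.723
```

```bash
python3 st.py 0 1; python3 - <<'E'
from look import *
look("w11")
E
```

```text
t 10.2 grip 0.723 F in can axes [-3.  -3.6  5.6] cover centre/h [ 2.33  0.93 -7.87] yaw/tilt deg [0.07 0.31 0.13] dq 0.03
{"dr":[-0.01, -0.03, 0.01],"delta_pos":[-0.05, 0.02, -0.16]}
end err [-0.25 -0.04  0.03]
```

View pics/w11.png

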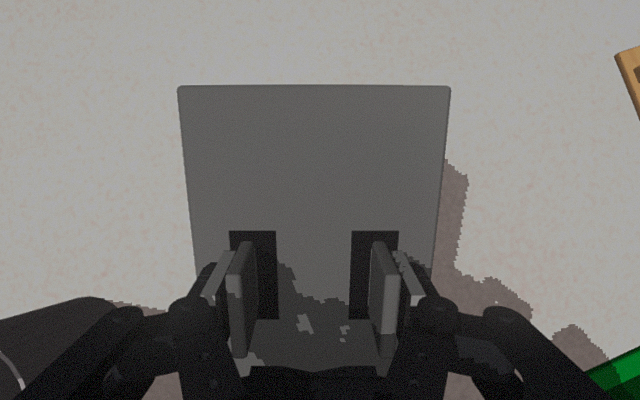

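```bash
cat > ph.py <<'E'
from plan import *
import sys
def ph(tag):
    f=np.load(tag+".npz");c={k:f[k] for k in ["camera_matrix","distortion","T"]}
    P,uv=cloud(f["d"],c);C=pose(629.8,183.4,-.205);L=(P-C[:3,3])@C[:3,:3]
    k=(uv[:,0]>200)&(uv[:,0]<430)&(uv[:,1]>95)&(uv[:,1]<220)
    H=L[k];z0=np.median(H[:,2]);H=H[abs(H[:,2]-z0)<3];co=np.linalg.lstsq(np.c_[H[:,:2],np.ones(len(H))],H[:,2],rcond=None)[0]
    print(tag,"plate top in can frame",z0.round(2),"slopes/at centre",co.round(4))
for t in sys.argv[1:]: ph(t)
E
python3 ph.py w10 w11
```

```text
w10 plate top in can frame 5.68 slopes/at centre [-8.0000e-04  1.2000e-03  5.7218e+00]
w11 plate top in can frame 6.43 slopes/at centre [-1.3000e-03  1.6000e-03  6.4921e+00]
```

The plate top moved from 5.7 mm while pressed to 6.4 mm as the force dropped. A caught cover should read about 6.6 mm with my 1 mm bias, and an uncaught one about 10 mm, so it looks caught. I'm opening fully and backing off along the normal.

{"api": "servo_tool", "payload": {
  "motion": [
    {"dr":[0,0,0],"delta_pos":[0,0,0],"hand":0.85},
    {"dr":[0,0,0],"delta_pos":[0,0,0],"hand":1},
    {"dr":[0,0,0],"delta_pos":[0,0,0],"hand":1}
  ]
}}

```text
time_s: 10.62
eef_pos: [632.3, 183.5, 117.1]
ee_rot: [0.017, 0.979, -0.1, 0.177]
force: [0.7, 0.6, 0.3]
grip_width: 1.005
```

```bash
python3 st.py 40 1; python3 - <<'E'
from look import *
look("w12")
E
python3 ph.py w12
```

```text
t 10.625 grip 1.005 F in can axes [0.6 0.7 0.1] cover centre/h [ 2.7   1.14 -8.43] yaw/tilt deg [0.06 0.37 0.17] dq 0.0
{"dr":[-0.02, -0.04, 0.01],"delta_pos":[-0.05, 0.02, -0.97]}
end err [-0.12  0.02  0.  ]
w12 plate top in can frame 7.31 slopes/at centre [-9.000e-04  1.200e-03  7.356e+00]
```

View pics/w12.png

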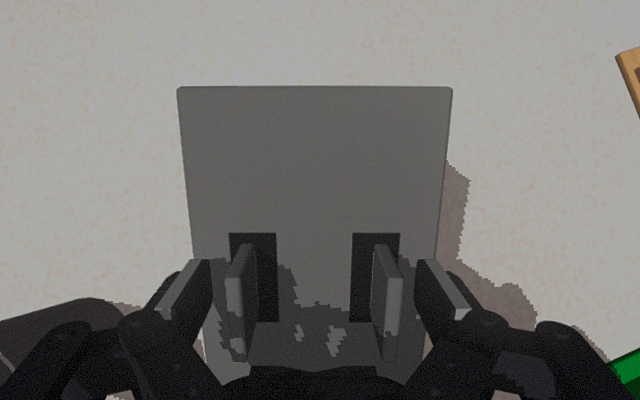

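The tabs are fully out at (240,300) and (387,300), clear of the pads. The force is zero and the plate is level at 7.3 mm, as caught. I'm retreating.

{"api": "servo_tool", "payload": {
  "motion": [
    {"dr":[0,0,0],"delta_pos":[0,0,-0.3],"hand":1},
    {"dr":[0,0,0],"delta_pos":[0,0,-0.6],"hand":1},
    {"dr":[0,0,0],"delta_pos":[0,0,-0.7],"hand":1},
    {"dr":[0,0,0],"delta_pos":[0,0,-0.6],"hand":1},
    {"dr":[0,0,0],"delta_pos":[0,0,0],"hand":1}
  ]
}}

```text
time_s: 11.3
eef_pos: [592.8, 191.6, 227.1]
ee_rot: [0.016, 0.979, -0.1, 0.178]
force: [0.4, -0.1, -0.3]
grip_width: 0.999
```

```bash
python3 st.py 100 1|head -1; python3 - <<'E'
from look import *
s,c,p,d=look("w13")
P,uv=cloud(d,c);C=pose(629.8,183.4,-.205);L=(P-C[:3,3])@C[:3,:3]
k=(abs(L[:,0])<70)&(abs(L[:,1])<48)&(L[:,2]>3)&(L[:,2]<11)
H=L[k];print(len(H),"z med",np.median(H[:,2]),[np.median(H[(np.sign(H[:,0])==a)&(np.sign(H[:,1])==b)][:,2]).round(2) for a in(-1,1) for b in(-1,1)])
k=(abs(L[:,0])<16)&(abs(L[:,1])<48)&(L[:,2]>40-6)&(L[:,2]<47)
t=L[k];print("tab tops y",np.percentile(t[:,1],[1,99]).round(1),np.median(t[:,2]))
for cam in ("side","scene"):
    p,d=capture(cam); cv2.imwrite(f"pics/{cam}13.png",p[:,:,::-1])
E
```

```text
t 11.3 grip 0.999 F in can axes [ 0.3 -0.  -0.4] cover centre/h [  2.53   1.08 108.74] yaw/tilt deg [0.05 0.53 0.26] dq 0.03
21031 z med 7.369318934560613 [np.float64(7.31), np.float64(7.36), np.float64(7.36), np.float64(7.43)]
tab tops y [-30.1  31.5] 38.173406401214855
```

View pics/w13.png

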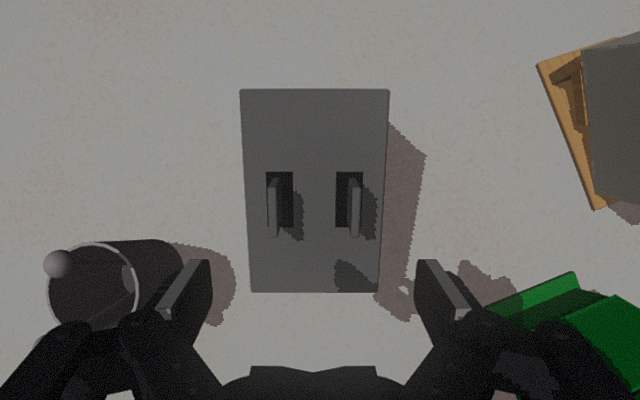

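View pics/scene13.png

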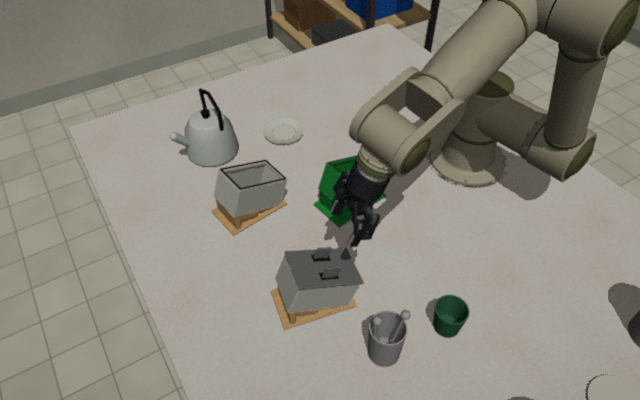

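View pics/side13.png

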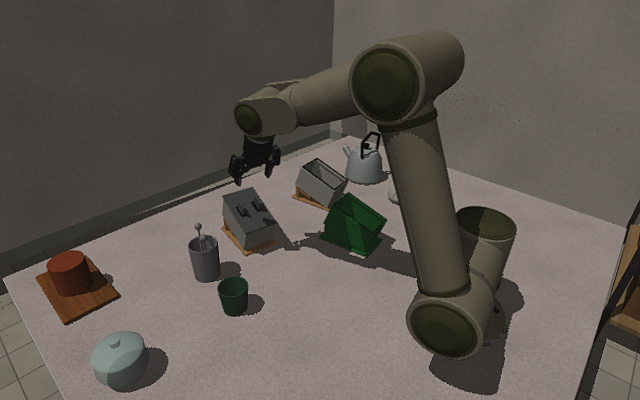

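The cover lies flat on the full canister, at scene (318,265). The tabs are fully out at 61.6 mm across and the plate top is level at 7.4 mm, against 7.5 mm nominal when caught. The cup, saucer, spoon holder, kettle and green canister are where they were. Handing in.

```bash
python3 -c "
from rig import ticket
print(ticket.finish_job())"
```

```text
the job is handed in; nothing more can be done
None
```

The cover is now on the full canister, pressed home and caught on both sides. I handed the job in about 11.5 s into the 42 s allowed. I squeezed both tabs to their stops, lifted the cover off the empty canister, and pressed it down to a stiff stop at about 22 N. I then let the tabs out in stages while still pressing, released it and backed off.

**Last checks:**
- **Catches:** after release both tabs were fully out at 61.6 mm across (62 mm nominal). The plate top was level within about 0.1 mm and sat 7.4 mm above the rim, against 7.5 mm nominal when caught. A cover only laid on the gasket would sit near 11 mm.
- **Robot:** the force on the tool was near zero, and the gripper was about 110 mm clear of the cover.
- **Other things:** by eye in the last scene and side pictures, the cup, saucer, spoon holder, kettle and green canister were where they started.

**What disagreed or failed:**
- **Scene camera:** my first position from it was about 6 mm off for the cover and 2–3 mm off for the full canister. I used the wrist camera's figures instead.
- **Depth readings:** the gasket read 0.5–1 mm low, so the heights above carry about that much uncertainty.
- **Failed scripts:** three measuring steps failed. One script ran out of memory, one fit locked onto the sugar lumps, and one crashed partway; I redid the first two.

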